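Seat the sample tube and show its cap to the camera in the mirror

ROBOT

A 6-joint arm with a two-finger parallel gripper is mounted at the origin on a cart in front of the work surface, level with it; the furniture and walls round the work are solid. World frame = base frame: x ahead of the robot, y to its left, z up, the work surface at z = 0. Lengths are in m, angles in degrees, forces in N, time in s.
With the tool pointing down it reaches from about 0.325 to 0.775 m from the base axis. Payload 5.5 kg.
Tool frame: the origin (TCP) lies midway between the tips of the shut fingers; the grasp point (between the pads) lies 19 mm behind it; z points along the fingers, x is the direction in which the jaws open and shut, and the axes are right-handed (so a half turn about z gives the same grasp; the last joint's range is limited). The gripper opens to 88 mm and grips with 3 to 60 N. Pads are 20 mm wide; open, the fingers measure 115 mm over their backs; the gripper's body (75 mm by 178 mm) begins 61 mm behind the grasp point.
Start: joints at [69.402, 5.22, 70.514, -0, 104.267, -3.249], TCP at [0.179, 0.573, 0.223] pointing down, gripper open.
Joint ranges: [-164.24, 164.24], [-49.07, 125.15], [9.68, 141.18], [-86.29, 266.29], [3.28, 154.24], [-151.56, 151.56]. Speed limits (degrees/s): [147.25, 147.25, 172.46, 180, 180, 180].

INTERFACE

Orientations are given as [roll, pitch, yaw] about the fixed x, y, z axes, in that order (R = Rz(yaw) Ry(pitch) Rx(roll)).
In Python, from plant import state, read_camera, camera_params, ticket, recognise gives the robot as it stands.
- The arm moves only by the shell command python3 -m creep 'ROWS' [OPENING] [FORCE]. ROWS is JSON, a list that holds one entry, the list of rows, each a list of 6 numbers: the shift along the tool's x, y, z in mm, then the turn, a rotation vector about the tool's x, y, z in degrees. In form: [[[x, y, z, rx, ry, rz], ...]]. A call has 1 to 20 rows; each row shifts and turns the commanded pose from where the row before left it, along the tool's axes as they then stand; what a row does not reach is not made up. A row lasts 1/10 s, in which the tool goes at most 50 mm and 8.59 degrees, less where a joint would pass 70% of its speed; a pose out of reach is approached as far as the arm can. A call with a gripper value outside its range is refused whole. OPENING is the closure in counts, from 0 (fully open) to 255 (shut), set as the call begins (- or left out, the last holds). The fingers move at their own pace and stop on an object; FORCE is the grip in N (left out, the last holds). Time passes only in rows, so rows that do not move let the fingers close. It gives the time, the measured TCP pose, the force and the opening at its end, in the units of the state.
- state(): the state, without advancing time (a new reading comes with each control period).
- read_camera(name): name is "side" or "top" or "wrist"; returns (picture, depth): 400x640x3 uint8, blue, green, red; 400x640 float32, m along the optical axis (not along the pixel's ray), 0 where there is no reading.
- camera_params(name): a dict with "fx", "fy", "cx", "cy" (pixels), "position" and "attitude" of the camera in the world. Camera axes: x right, y down, z forward; pixel columns grow to the right and rows downward; lengths in m; the calibration is good to about 2 mm. A picture is of the moment at which its call begins: read the wrist's pose just before it. camera_params takes no time and is no camera call; for the wrist camera it gives the pose at the moment of the call.
- ticket.sign_off(): hands the job in, once; it reports no verdict.
Trained networks look in the newest picture that a camera, given by its name, has taken for a name from the list of things; names that differ only in an ending like _2 or _b are one class to them, and where a whole thing is asked for, a point or a joint stands for the part that bears it (a point fixed in the world has none). Each returns a list of dicts, best first, with "conf" (0 to 1); they miss things now and then, are a little off and sometimes report something else, mostly with a low value. They report only what shows in the picture. A call takes as long as a camera call.
- recognise(camera, target): "box" ([centre column, centre row, width, height] in pixels, round what is visible of it).
The state is a dict: "time_s": time; "joints": joint angles; "qd": joint speeds; "effort": joint torques, N m; "position": TCP position; "tcp_rot": TCP orientation; "ft_force": force on the tool from outside, world axes, zero at the start; "wrist_torque": the same for the moment, N m; "width": opening from 0.0 (shut) to 1.0 (fully open).
Only numpy, scipy, OpenCV 4.12 (cv2) and the standard library are available. Lean on these libraries where they do the work, as an engineer would, in place of code of your own. Each camera call takes 0.05 s, during which the arm holds its last target. There are 200 camera calls.

TASK

Press the purple-capped tube down into its grey block until the cap sits fully home on the block. Then turn the small sprung inspection mirror, which has an orange handle, until the little camera beside it sees the purple cap in the middle of its mirror view, and finish while still holding the mirror with the fingers steady at that angle (it springs back when let go). Leave the bottles and boxes standing around where they are.

Things in the scene. Friction and masses are not known exactly. Their poses are not given: they have to be found in the camera images.
- mirror: Sizes in mm. Upright mirror, black frame 66 wide, 64 high, 7 thick. Origin: centre of the reflecting face, 82.5 above the bench, on the vertical turning axis. x = mirror normal, level, out of the reflecting face; y = level along the face, to the handle's side; z up. A spring (0.12 N m/rad) parks it; it turns only counter-clockwise seen from above, up to 1.75 rad, and swings back if let go.
- mirror_handle (a point): Sizes in mm. Point on the mirror's handle, 144.5 above the bench: an upright round orange post, 12 diameter, free from 123 to 161 above the bench, on an aluminium bar along the mirror's top edge. It stands 65 from the turning axis along the mirror's +y, 4.5 behind the face, and circles that axis with the mirror. The spring pushes back with at most 3.5 N here.
- station: Sizes in mm. Fixed grey base that carries mirror and camera. Origin: on the mirror's turning axis, at bench height; z up. From this axis the camera lies along 135 degrees from the base's x axis (counter-clockwise from above); the parked mirror's normal lies along 120 degrees, the parked handle along 214 degrees.
- camera_lens (a point): Sizes in mm. Centre of the front glass of the little white camera (housing 52x40x42, black lens barrel 30 diameter, top 104 above the bench), 100 from the mirror's axis, 82.5 above the bench, aimed at the mirror's centre. It gives no picture: it sees the cap in the middle when the mirror normal halves the level angle at the mirror's centre between the directions to the lens and to the cap.
- reflected_sight (a point): Sizes in mm. The camera's line of sight after the mirror (invisible): origin at the mirror's centre, 82.5 above the bench; its x axis points level along the reflected ray, y to the left of it, z up. It turns counter-clockwise twice as far as the mirror. The camera sees the cap in the middle when this x axis points at the cap's centre.
- cap_centre (a point): Sizes in mm. Centre of the purple cap (16 diameter, 15 high; top 7.5 above this point) of the sample tube in the fixed grey block (52x52, 75 high, on a foot 84x52x8). When the tube is fully home this point is 82.5 above the bench, level with the line of sight, and the cap rests on the block's top without a gap.
- tube_seat (a joint): How far the tube is pressed in, m: 0 = cap's lower edge 12 mm above the block's top, 0.012 = fully home, cap on the block. It is stiff (about 6 N to move) and stays where it is left.
- vial: Bystander: white bottle with red cap, 32 mm diameter, 100 mm high, loose. Origin at the centre of its underside.
- dropper: Bystander: white bottle with white cap, 29 mm diameter, 78 mm high, loose. Origin at the centre of its underside.
- small_box: Bystander: small flat white box 55x70x19 mm, loose. Origin at the centre of its underside.
- slides: Bystander: closed blue slide box 85x100x35 mm, loose. Origin at the centre of its underside.

How it is judged (in metres and radians):
On the way, in this order (a step that is already met when the one before it is completed fails the run):
1. the tube is pressed fully home (value of joint tube_seat above 0.0105 m), for 0.2 s.
2. the fingers hold the mirror so that the camera sees the cap (y of cap_centre in the frame of reflected_sight between -0.02 and 0.02 m and x of cap_centre in the frame of reflected_sight above 0.05 m and contact force between the fingers and mirror above 0.5 N and angular speed of mirror below 0.1 rad/s), for 0.3 s.
At the end, for the whole second after the job is handed in: The tube is home (within 1.5 mm), the camera's reflected line of sight passes within 20 mm of the centre of the purple cap, and the fingers are holding the mirror still (touching it with more than 0.5 N, turning slower than 0.1 rad/s) (all of step 2 and value of joint tube_seat above 0.0105 m); the arm keeps its last pose, push and grip.
It fails at once if the red-capped bottle is moved by more than 25 mm or tipped (distance of vial from where it was at the start of the episode above 0.025 m or angle between vial's own z axis and vertical above 0.5 rad).
It fails at once if the white box is moved by more than 25 mm or tipped (distance of small_box from where it was at the start of the episode above 0.025 m or angle between small_box's own z axis and vertical above 0.5 rad).
It fails at once if the slide box is moved by more than 25 mm or tipped (distance of slides from where it was at the start of the episode above 0.025 m or angle between slides's own z axis and vertical above 0.5 rad).
It fails at once if the white-capped dropper bottle is moved by more than 25 mm or tipped (distance of dropper from where it was at the start of the episode above 0.025 m or angle between dropper's own z axis and vertical above 0.5 rad).
It also fails if it takes over 43 s, if anything falls off the work surface, if the arm or the gripper's body presses on something with over 40 N, if the wrist force passes 120 N, or if a joint passes its speed limit or range.

## Working session

There is one attempt and no reset: what is moved stays moved. The work goes in short steps, Python scripts to look and compute and a shell command to move; the robot and the scene stay as the last step left them, time stands still between calls to the robot, and variables do not carry over. Pictures are saved under pics/ and viewed, about 8 in all and at most 12, crops included, and the job is handed in when it is done.

```bash
mkdir -p pics; ls
python3 - <<'E'
from plant import *
import cv2,numpy as np
print(state())
for c in("side","top"):
    p,d=read_camera(c); cv2.imwrite(f"pics/{c}0.png",p); np.save(f"pics/{c}0d.npy",d); print(c,camera_params(c))
    for t in("mirror","mirror_handle","station","camera_lens","cap_centre","vial","dropper","small_box","slides"):
        print(t,[(np.round(r["box"]),round(r["conf"],2)) for r in recognise(c,t)[:2]])
E
```

```text
pics
{'time_s': 0.0, 'joints': array([ 6.94024823e+01,  5.26443325e+00,  7.05806928e+01,  2.61791084e-04,
        1.04266230e+02, -3.24725668e+00]), 'qd': array([-0.10646201, -0.05325582, -0.02780015, -0.06381096, -0.06115572,
        0.01776641]), 'effort': array([-1.04491348e-03, -4.46466386e+01, -4.06439030e+01,  6.95876707e-02,
        2.98968446e-02, -8.16466468e-05]), 'position': array([0.17881195, 0.57243399, 0.22150473]), 'tcp_rot': array([-1.79993439e+02,  1.11163229e-01,  7.26498096e+01]), 'ft_force': array([-0.58299004, -0.37700883,  0.98852879]), 'wrist_torque': array([0.0386406 , 0.02459605, 0.04557495]), 'width': 0.9980712543091511}
side {'fx': 405.165233302506, 'fy': 405.165233302506, 'cx': 318.8700585675338, 'cy': 199.7275493993054, 'position': array([0.25034649, 0.52090848, 0.71269079]), 'attitude': array([-127.46622166,   -0.7136118 , -155.12606663])}
mirror [(array([287., 240.,  48.,  46.]), 0.83)]
mirror_handle [(array([283., 239.,  45.,  45.]), 0.7)]
station [(array([286., 266.,  43.,  95.]), 0.95), (array([284., 241.,  49.,  44.]), 0.22)]
camera_lens [(array([28
[... 352 characters left out ...]
]), 0.79)]
top {'fx': 477.7497146156341, 'fy': 477.7497146156341, 'cx': 320.5422045232881, 'cy': 202.5559544931888, 'position': array([ 0.47389772, -0.19469447,  1.15517293]), 'attitude': array([-174.50690793,   -0.22162523,  -89.24109363])}
mirror [(array([253., 197.,  27.,  43.]), 0.69)]
mirror_handle [(array([251., 197.,  19.,  48.]), 0.58)]
station [(array([226., 210.,  81.,  64.]), 0.74)]
camera_lens [(array([226., 209.,  86.,  71.]), 0.8)]
cap_centre [(array([312., 252.,  10.,   8.]), 0.42)]
vial [(array([412., 260.,  16.,  15.]), 0.76)]
dropper [(array([247., 289.,  20.,  16.]), 0.56)]
small_box [(array([372., 174.,  33.,  22.]), 0.92)]
slides [(array([278., 118.,  43.,  37.]), 0.59)]
```

Run:
```python
import cv2,numpy as np
a=cv2.imread("pics/side0.png")[150:330,190:430]; b=cv2.imread("pics/top0.png")[90:310,170:440]
cv2.imwrite("pics/sc.png",cv2.resize(a,None,fx=3.2,fy=3.2,interpolation=2)); cv2.imwrite("pics/tc.png",cv2.resize(b,None,fx=2.7,fy=2.7,interpolation=2))
```

```text
(no output)
```

View pics/sc.png

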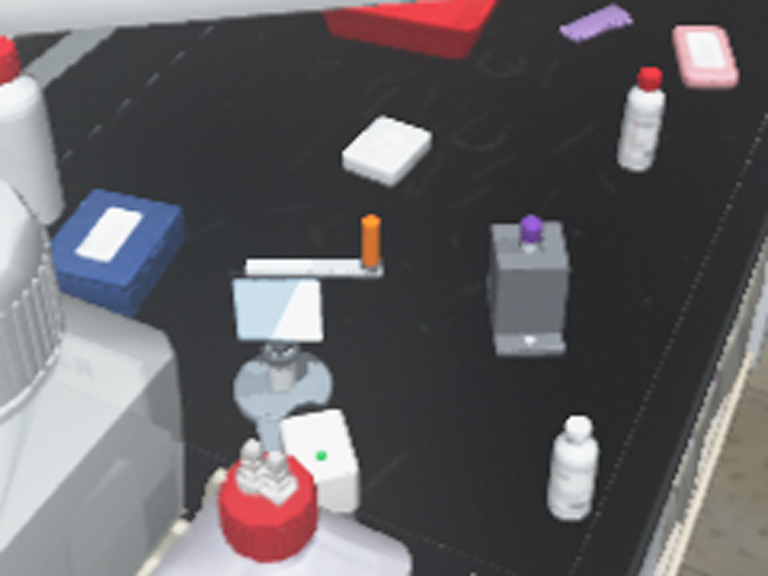

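View pics/tc.png

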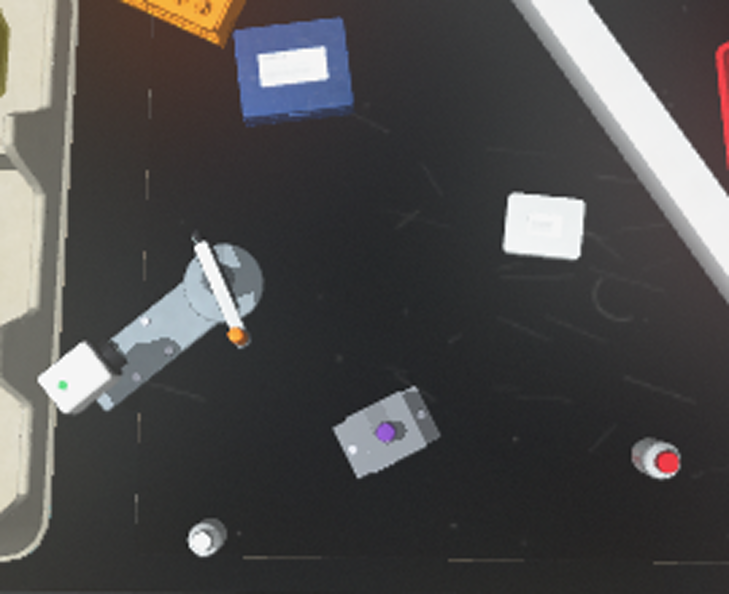

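The side crop shows the mirror, with the orange handle at about (371,240), the purple cap at (531,230) and the dropper at (573,470). The top crop shows the handle at (237,335), the cap at (385,432), the camera housing at (75,377) and the turning disk at (223,282).

```bash
cat > h.py <<'E'
import cv2,numpy as np
from scipy.spatial.transform import Rotation as R
def ray(P,u,v):
    d=R.from_euler('xyz',P['attitude'],degrees=True).apply([(u-P['cx'])/P['fx'],(v-P['cy'])/P['fy'],1]); return np.array(P['position']),d
def atz(P,u,v,z):
    o,d=ray(P,u,v); return o+d*(z-o[2])/d[2]
def tri(a,b):
    A=[];B=[]
    for o,d in(a,b):
        d=d/np.linalg.norm(d); M=np.eye(3)-np.outer(d,d); A.append(M);B.append(M@o)
    return np.linalg.lstsq(np.vstack(A),np.hstack(B),rcond=None)[0]
def blob(img,lo,hi,roi):
    m=cv2.inRange(cv2.cvtColor(img,cv2.COLOR_BGR2HSV),lo,hi); k=np.zeros_like(m); x0,y0,x1,y1=roi; k[y0:y1,x0:x1]=m[y0:y1,x0:x1]
    v,u=np.nonzero(k); return (u.mean(),v.mean(),u.min(),u.max(),v.min(),v.max(),len(u))
OR=((5,150,120),(20,255,255)); PU=((125,80,60),(150,255,255)); GR=((45,100,80),(80,255,255))
E
python3 - <<'E'
from h import *; from plant import camera_params
S,T=camera_params("side"),camera_params("top")
s,t=cv2.imread("pics/side0.png"),cv2.imread("pics/top0.png")
rs,rt=(190,150,430,330),(200,150,440,310)
for n,c in(("or",OR),("pu",PU),("gr",GR)):
    a=blob(s,*c,rs);b=blob(t,*c,rt if n!="gr" else (175,150,300,300)); print(n,np.round(a,1),np.round(b,1),"tri",tri(ray(S,*a[:2]),ray(T,*b[:2])).round(4))
g=lambda u,v:(170+u/2.7,90+v/2.7)
for n,u,v,z in(("disk",223,282,.005),("housing top",75,377,.104),("handletop",237,335,.161),("cap",385,432,.1),("dropper",205,540,.078),("vial",667,461,.1),("smallbox",543,225,.019),("slides",293,68,.035),("hA",40,379,.104),("hB",84,342,.104),("hC",112,375,.104),("hD",65,413,.104)):
    print(n,atz(T,*g(u,v),z).round(4))
E
```

```text
or [305.5 224.3 303.  308.  217.  232.   87. ] [257.1 214.1 254.  260.  212.  216.   28. ] tri [ 0.5448 -0.0633  0.1452]
pu [355.7 221.  353.  359.  217.  225.   54. ] [312.4 249.7 309.  316.  247.  253.   38. ] tri [ 0.471  -0.1808  0.0916]
gr [290. 292. 289. 291. 291. 293.   7.] [192.7 232.  192.  194.  231.  233.    7. ] tri [0.5061 0.0824 0.1034]
disk [ 0.602  -0.0329  0.005 ]
housing top [0.5116 0.0714 0.104 ]
handletop [ 0.5436 -0.0668  0.161 ]
cap [ 0.4704 -0.1813  0.1   ]
dropper [ 0.3799 -0.0341  0.078 ]
vial [ 0.45   -0.4109  0.1   ]
smallbox [ 0.6554 -0.3183  0.019 ]
slides [ 0.7907 -0.0941  0.035 ]
hA [0.5096 0.0998 0.104 ]
hB [0.5402 0.0651 0.104 ]
hC [0.5137 0.0414 0.104 ]
hD [0.4824 0.0784 0.104 ]
```

```bash
cat >> h.py <<'E'
def to(st,p,yaw):
    Rt=R.from_euler('xyz',st['tcp_rot'],degrees=True); G=R.from_euler('xyz',[180,0,yaw],degrees=True)
    return "shift mm",(Rt.inv().apply(np.array(p)-st['position'])*1e3).round(1),"turn",(Rt.inv()*G).as_rotvec(degrees=True).round(2)
def cloud(P,d,s=1):
    v,u=np.nonzero(d>0); z=d[v,u]; c=np.c_[(u-P['cx'])/P['fx']*z,(v-P['cy'])/P['fy']*z,z]
    return R.from_euler('xyz',P['attitude'],degrees=True).apply(c)+P['position']
E
python3 - <<'E'
from h import *; from plant import *
Q=np.vstack([cloud(camera_params(c),np.load(f"pics/{c}0d.npy")) for c in("side","top")])
H={}
for x,y,z in Q:
    if .0<x<.9 and -.5<y<.7 and z>.02: k=(int(x//.05),int(y//.05)); H[k]=max(H.get(k,0),z)
print("cols x=0,.05..; rows y (cm z)")
for j in range(13,-11,-1): print(f"{j*.05:5.2f}"," ".join(f"{int(H.get((i,j),0)*100):3d}" for i in range(18)))
s=state(); print(to(s,[.471,-.181,.223],72.6),to(s,[.471,-.181,.223],0))
E
```

```text
cols x=0,.05..; rows y (cm z)
 0.65   0   0   0   0   0   0   0   0   0   0   0   0   0   0   0   0   0   0
 0.60   0   0   0   0   0   0   0   0   0   0   0   0   0   0   0   0   0   0
 0.55   0   0   0   0   0   0   0   0   0   0   0   0   0   0   0   0   0   0
 0.50   0   0   0   0   0   0   0   0   0   0   0   0   0   0   0   0   0   0
 0.45   0   0   0   0   0   0   0   0   0   0   0  30  31  30   0   0   0   0
 0.40   0   0   0  57   0   0  13  22  23  23  28  30  31  31  26  27  28  28
 0.35   0   0   0  57   0   0   0   0   0  20  20  20  24   0   0   0   0   0
 0.30   0   0  51   0   0   0   0  17  13  10  24  25  25  25  25  25  25  25
 0.25   0   0   0   0   0   0   0  17  22  21  25  34  35  34  33  34  34  26
 0.20   0   0   0   0   0   0   0  19  28  28  25  35  35  35  34  35  35  34
 0.15   0   0   0   0   0   0   0  19  25  25  25  34  35  35  32  34  35  33
 0.10   0   0   0   0   0   0   0  13   8   7  12  25  25  25  25  25  25  25
 0.05  23   2   0   0   0   0   0   0   0  10  10   0   0   0   0   0   0   5
 0.00  24  23  16   0   0   0   0   0   0   0  10   0   
[... 293 characters left out ...]
   7  10   7   0   0   0   0   0   0   0
-0.25   0   0   0   0   0   0   0   0   0   7   0   0   0   0   0   0   0  17
-0.30   0   0   0   0   0   0   0   0   0   0   0   0   2   2   0  16  17  17
-0.35   0   0   0   0   0   0   0   0   0   0   0   0   2   2  17  17  17  17
-0.40   0   0   0   0   0   0   0   0   7   8   0   0  17  17  17  17   0   0
-0.45   0   0   0   0   0   0   0   0  10  10   0  17  17  17  17   0   0   0
-0.50   0   0   0   0   0   0   0   0   0  72  74  71  17   5   5   5   5   0
('shift mm', array([-6.323e+02,  5.035e+02, -4.000e-01]), 'turn', array([ 0.  , -0.  ,  0.05])) ('shift mm', array([-6.323e+02,  5.035e+02, -4.000e-01]), 'turn', array([ 0.  , -0.  , 72.65]))
```

View pics/top0.png

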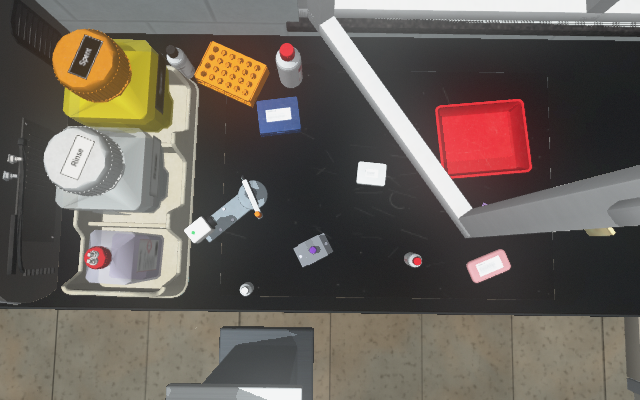

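The top view shows tall waste bottles and a tray on the left, up to about z = 0.35. I'll rise first, then cross above them.

```bash
python3 -m creep '[[[0,0,-50,0,0,0],[0,0,-50,0,0,0],[0,0,-50,0,0,0],[0,0,-50,0,0,0],[0,0,0,0,0,0]]]' 255 20 && python3 -m creep '[[[-37,29.5,0,0,0,0],[-37,29.5,0,0,0,0],[-37,29.5,0,0,0,0],[-37,29.5,0,0,0,0],[-37,29.5,0,0,0,0],[-37,29.5,0,0,0,0],[-37,29.5,0,0,0,0],[-37,29.5,0,0,0,0],[-37,29.5,0,0,0,0],[-37,29.5,0,0,0,0],[-37,29.5,0,0,0,0],[-37,29.5,0,0,0,0],[-37,29.5,0,0,0,0],[-37,29.5,0,0,0,0],[-37,29.5,0,0,0,0],[-37,29.5,0,0,0,0],[-37,29.5,0,0,0,0]]]' && python3 -m creep '[[[0,0,0,0,0,8.4],[0,0,0,0,0,8.4],[0,0,0,0,0,8.4],[0,0,0,0,0,8.4],[0,0,0,0,0,8.4],[0,0,0,0,0,8.4],[0,0,0,0,0,8.4],[0,0,0,0,0,8.4],[0,0,0,0,0,8.4],[0,0,0,0,0,8.4],[0,0,0,0,0,8.4],[0,0,0,0,0,8.4],[0,0,0,0,0,0]]]'
python3 - <<'E'
from h import *; from plant import *
s=state(); print(to(s,[.471,-.181,.223],-28),s['joints'])
P=camera_params("wrist"); p,d=read_camera("wrist"); cv2.imwrite("pics/w0.png",p); print(P)
for n,c in(("or",OR),("pu",PU),("gr",GR)):
    try:
        b=blob(p,*c,(0,0,640,400)); print(n,np.round(b,1),atz(P,*b[:2],{"or":.145,"pu":.1,"gr":.104}[n]).round(4))
    except Exception as e: print(n,e)
E
```

```text
time_s: 1.5
position: [0.1789, 0.5726, 0.4327]
tcp_rot: [180.0, -0.9, 72.6]
ft_force: [0.2, -0.2, 0.7]
width: 0.587
time_s: 3.2
position: [0.4703, -0.1793, 0.4224]
tcp_rot: [180.0, -0.0, 72.6]
ft_force: [0.6, -0.2, 0.4]
width: 0.006
time_s: 4.5
position: [0.47, -0.1772, 0.4224]
tcp_rot: [180.0, 0.0, -28.2]
ft_force: [0.1, 0.1, 0.2]
width: 0.008
('shift mm', array([  2.7,   2.9, 199.4]), 'turn', array([ 0.  ,  0.01, -0.23])) [-2.45376748e+01 -1.73554857e+00  5.66083174e+01 -2.20350499e-03
  1.25141209e+02  3.68624370e+00]
{'fx': 332.3089505355241, 'fy': 332.3089505355241, 'cx': 318.19087046142454, 'cy': 201.6777280969824, 'position': array([ 0.50976105, -0.10336464,  0.58412093]), 'attitude': array([ 1.62392414e+02, -2.10942326e-02, -2.82973015e+01])}
or [318.2 252.7 197.  433.   45.  379.  281. ] [ 0.407  -0.2948  0.145 ]
pu [320.8 156.7 316.  326.  151.  162.  104. ] [ 0.4733 -0.1797  0.1   ]
gr zero-size array to reduction operation minimum which has no identityh.py:14: RuntimeWarning: Mean of empty slice.
  v,u=np.nonzero(k); return (u.mean(),v.mean(),u.min(),u.max(),v.min(),v.max(),len(u))
  ret = ret.dtype.type(ret / rcount)
```

View pics/w0.png

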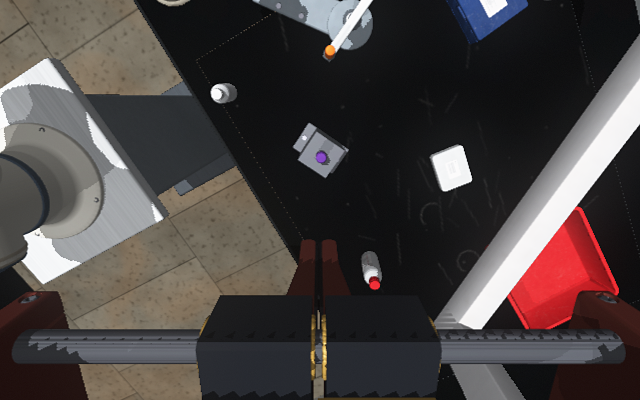

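The wrist view shows the cap at (321,157), with a clear way down to it and the handle at about (330,50). I'll descend and check close to.

```bash
python3 -m creep '[[[3,1.5,48,0,0,0],[0,0,48,0,0,0],[0,0,48,0,0,0],[0,0,48,0,0,0],[0,0,48,0,0,0],[0,0,48,0,0,0],[0,0,0,0,0,0],[0,0,0,0,0,0]]]'
python3 - <<'E'
from h import *; from plant import *
s=state(); print(to(s,[.472,-.180,.13],-28))
P=camera_params("wrist"); p,d=read_camera("wrist"); cv2.imwrite("pics/w1.png",p); print(P['position'])
b=blob(p,*PU,(0,0,640,400)); print(np.round(b,1),atz(P,*b[:2],.096).round(4))
m=cv2.inRange(cv2.cvtColor(p,cv2.COLOR_BGR2HSV),*PU)
Q=cloud(P,np.where(m>0,d,0)); print(Q.mean(0),Q.min(0),Q.max(0))
try:
    b=blob(p,*OR,(0,0,640,200)); print("or",np.round(b,1),atz(P,*b[:2],.15).round(4))
except Exception as e: print(e)
E
```

```text
time_s: 5.35
position: [0.4717, -0.1798, 0.1352]
tcp_rot: [180.0, 0.1, -28.0]
ft_force: [0.1, -1.6, 0.9]
width: 0.004
('shift mm', array([0.3, 0. , 5.2]), 'turn', array([ 0.  ,  0.07, -0.02]))
[ 0.51132995 -0.10590833  0.29692124]
[320.2 228.  308.  332.  215.  243.  458. ] [ 0.4739 -0.1786  0.096 ]
[ 0.47407999 -0.17820569  0.0967918 ] [ 0.45945635 -0.18868006  0.06166327] [ 0.48072776 -0.16754581  0.13814684]
zero-size array to reduction operation minimum which has no identityh.py:14: RuntimeWarning: Mean of empty slice.
  v,u=np.nonzero(k); return (u.mean(),v.mean(),u.min(),u.max(),v.min(),v.max(),len(u))
  ret = ret.dtype.type(ret / rcount)
```

View pics/w1.png

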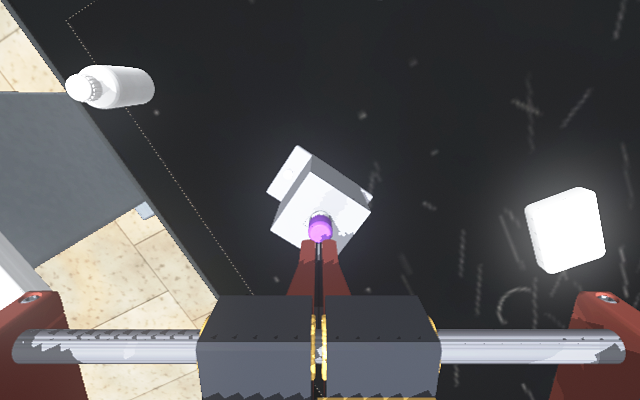

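The wrist close-up shows the cap at (320,228) directly below the closed tips. Pressing now.

```bash
python3 -m creep '[[[1,-1,15,0,0,0],[0,0,12,0,0,0],[0,0,4,0,0,0],[0,0,4,0,0,0],[0,0,4,0,0,0],[0,0,4,0,0,0],[0,0,1.5,0,0,0],[0,0,0,0,0,0],[0,0,0,0,0,0]]]'
```

```text
time_s: 6.3
position: [0.4736, -0.1797, 0.0911]
tcp_rot: [-180.0, -0.1, -28.1]
ft_force: [-0.6, 0.5, 5.2]
width: 0.002
```

```bash
python3 -m creep '[[[0,0,1,0,0,0],[0,0,1,0,0,0],[0,0,0,0,0,0],[0,0,0,0,0,0]]]'; python3 -m creep '[[[0,0,1,0,0,0],[0,0,1,0,0,0],[0,0,0,0,0,0],[0,0,0,0,0,0]]]'
```

```text
time_s: 6.7
position: [0.474, -0.1798, 0.0907]
tcp_rot: [-180.0, -0.2, -28.1]
ft_force: [-3.6, 1.1, 12.1]
width: 0.006
time_s: 7.1
position: [0.4743, -0.18, 0.0906]
tcp_rot: [-180.0, -0.3, -28.1]
ft_force: [-6.7, 3.4, 19.9]
width: 0.005
```

The force climbs against a hard stop at z = 0.0906, so the cap is home. Next I'll lift and look at the mirror station from close up.

```bash
python3 -m creep '[[[0,0,-20,0,0,0],[0,0,-45,0,0,0],[-5,-30,-35,0,0,0],[0,-35,-35,0,0,0],[0,0,-40,0,0,0],[0,0,0,0,0,0],[0,0,0,0,0,0]]]' 110
python3 - <<'E'
from h import *; from plant import *
s=state(); print(s['position'],s['width'])
P=camera_params("wrist"); p,d=read_camera("wrist"); cv2.imwrite("pics/w2.png",p); np.save("pics/w2d.npy",d); print(P)
for n,c,z in(("or",OR,.161),("pu",PU,.09),("gr",GR,.104)):
    m=cv2.inRange(cv2.cvtColor(p,cv2.COLOR_BGR2HSV),*c); k,_,st,ce=cv2.connectedComponentsWithStats(m)
    for i in range(1,k):
        if st[i,4]>30: print(n,st[i],ce[i].round(1),atz(P,*ce[i],z).round(4))
    Q=cloud(P,np.where(m>0,d,0)); print(np.percentile(Q,[2,50,98],axis=0).round(4) if len(Q) else "")
E
```

```text
time_s: 7.8
position: [0.5001, -0.1199, 0.2617]
tcp_rot: [-180.0, -0.1, -28.1]
ft_force: [0.6, 0.5, -0.9]
width: 0.559
[ 0.50009458 -0.11992321  0.26167845] 0.5590499750009537
{'fx': 332.3089505355241, 'fy': 332.3089505355241, 'cx': 318.19087046142454, 'cy': 201.6777280969824, 'position': array([ 0.53937472, -0.04587792,  0.42346929]), 'attitude': array([ 1.62407719e+02, -1.45680151e-01, -2.82011556e+01])}
or [328 106  17  17 154] [336.7 114.5] [ 0.5462 -0.0646  0.161 ]
or [415 316  16  33 195] [423.1 327.2] [ 0.5291 -0.2757  0.161 ]
or [418 352  16  28 133] [424.6 368.5] [ 0.5115 -0.3214  0.161 ]
or [203 362   7  18  50] [206.3 370.9] [ 0.3205 -0.2216  0.161 ]
[[ 0.4881 -0.1192  0.1411]
 [ 0.5362 -0.1042  0.3571]
 [ 0.5509 -0.0591  0.3658]]
pu [315 229  15  18 213] [321.6 238. ] [ 0.4738 -0.1779  0.09  ]
[[ 0.4653 -0.1872  0.0758]
 [ 0.4734 -0.1783  0.0893]
 [ 0.4803 -0.1731  0.0912]]
```

View pics/w2.png

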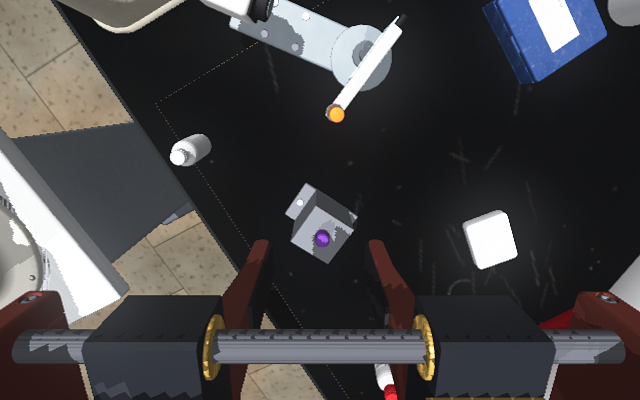

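The wrist view shows the cap seated on the block at (322,238), the handle at (336,114), the bar running up to (398,20), the disk centre at (361,58) and the lens barrel at about (262,10).

Run:
```python
from h import *; from plant import camera_params
P=camera_params("wrist"); d=np.load("pics/w2d.npy"); p=cv2.imread("pics/w2.png")
Q=cloud(P,d); near=lambda a,b:(Q[:,2]>a)&(Q[:,2]<b)
B=Q[near(.112,.13)&(abs(Q[:,0]-.6)<.1)&(abs(Q[:,1]+.03)<.09)]
c=B[:,:2].mean(0); v=np.linalg.svd(B[:,:2]-c)[2][0] if len(B)<5000 else None
pr=(B[:,:2]-c)@v; print("bar",len(B),c,np.degrees(np.arctan2(v[1],v[0])),"ends",(c+v*pr.min()).round(4),(c+v*pr.max()).round(4))
for z in(.0,.008,.012): print("disk",atz(P,361,58,z).round(4))
print([ (u,vv,round(float(d[vv,u]),3)) for u,vv in((340,45),(350,80),(270,35),(300,55))])
S=Q[near(.003,.02)&(abs(Q[:,0]-.6)<.12)&(abs(Q[:,1]+.0)<.1)]; print("base z",np.median(S[:,2]))
h=np.array([.5453,-.0647]); cap=np.array([.4733,-.1795])
for lab,th in(("hA",209),("hA",210),("hA",211),("hA",212)):
    A=h-.06516*np.array([np.cos(np.radians(th)),np.sin(np.radians(th))]); e=cap-A; ca=np.degrees(np.arctan2(e[1],e[0]))%360; n=(ca+th-79)/2; H=np.radians(n+94)
    print(th,A.round(4),"cap",round(ca,1),"turn",round(n-(th-94),1),"handle at",(A+.06516*np.array([np.cos(H),np.sin(H)])).round(4),"ang",round(n+94,1))
```

```text
bar 1539 [ 0.58733283 -0.04455646] -155.8350940310105 ends [ 0.6332 -0.024 ] [ 0.538  -0.0667]
disk [ 0.6035 -0.0323  0.    ]
disk [ 0.6023 -0.0325  0.008 ]
disk [ 0.6017 -0.0327  0.012 ]
[(340, 45, 0.377), (350, 80, 0.284), (270, 35, 0.377), (300, 55, 0.383)]
base z 0.0065507845667002185
209 [ 0.6023 -0.0331] cap 228.6 turn 64.3 handle at [ 0.606  -0.0982] ang 273.3
210 [ 0.6017 -0.0321] cap 228.9 turn 64.0 handle at [ 0.6062 -0.0971] ang 274.0
211 [ 0.6012 -0.0311] cap 229.2 turn 63.6 handle at [ 0.6064 -0.0961] ang 274.6
212 [ 0.6006 -0.0302] cap 229.6 turn 63.3 handle at [ 0.6066 -0.0951] ang 275.3
```

Run:
```python
from h import *; from plant import state
s=state(); print(to(s,[.5455,-.0648,.13],-28))
A=np.array([.602,-.0326]); Rt=R.from_euler('xyz',[180,0,-28],degrees=True)
th=np.radians(np.linspace(209.5,273.6,13)); p=np.c_[A[0]+.06516*np.cos(th),A[1]+.06516*np.sin(th),0*th]
print((Rt.inv().apply(np.diff(p,axis=0))*1e3)[:,:2].round(1).tolist())
```

```text
('shift mm', array([ 14.6, -70.4, 130. ]), 'turn', array([ 0.01,  0.05, -0.15]))
[[5.3, 3.0], [5.5, 2.5], [5.7, 2.0], [5.9, 1.4], [6.0, 0.9], [6.1, 0.3], [6.1, -0.2], [6.0, -0.8], [5.9, -1.4], [5.8, -1.9], [5.6, -2.4], [5.3, -2.9]]
```

```bash
python3 -m creep '[[[7.3,-35.2,0,0,0,0],[7.3,-35.2,0,0,0,0],[0,0,45,0,0,0],[0,0,45,0,0,0],[0,0,25,0,0,0],[0,0,15,0,0,0],[0,0,0,0,0,0],[0,0,0,0,0,0]]]' && python3 -m creep '[[[0,0,0,0,0,0],[0,0,0,0,0,0],[0,0,0,0,0,0],[0,0,0,0,0,0],[0,0,0,0,0,0],[0,0,0,0,0,0],[0,0,0,0,0,0],[0,0,0,0,0,0],[0,0,0,0,0,0],[0,0,0,0,0,0]]]' 255 10
```

```text
time_s: 8.65
position: [0.5458, -0.065, 0.1317]
tcp_rot: [-180.0, -0.0, -28.2]
ft_force: [0.4, -0.5, 0.6]
width: 0.565
time_s: 9.65
position: [0.5458, -0.0647, 0.1313]
tcp_rot: [-180.0, -0.0, -28.1]
ft_force: [-0.2, 0.2, 1.5]
width: 0.13
```

The fingers have closed on the post (about 12 mm) with almost no side force. Now I'll sweep the arc.

```bash
python3 -m creep '[[[5.3,3,0,0,0,0],[5.5,2.5,0,0,0,0],[5.7,2,0,0,0,0],[5.9,1.4,0,0,0,0],[6,0.9,0,0,0,0],[6.1,0.3,0,0,0,0],[0,0,0,0,0,0],[0,0,0,0,0,0]]]' && python3 -m creep '[[[6.1,-0.2,0,0,0,0],[6,-0.8,0,0,0,0],[5.9,-1.4,0,0,0,0],[5.8,-1.9,0,0,0,0],[5.6,-2.4,0,0,0,0],[5.3,-2.9,0,0,0,0],[0,0,0,0,0,0],[0,0,0,0,0,0],[0,0,0,0,0,0],[0,0,0,0,0,0],[0,0,0,0,0,0]]]'
python3 - <<'E'
from h import *; from plant import *
print(state()['position'])
for c in("top","wrist","side"):
    P=camera_params(c); p,d=read_camera(c); cv2.imwrite(f"pics/{c}3.png",p); np.save(f"pics/{c}3d.npy",d)
    for n,col,z in(("or",OR,.161),("pu",PU,.088)):
        m=cv2.inRange(cv2.cvtColor(p,cv2.COLOR_BGR2HSV),*col); k,_,st,ce=cv2.connectedComponentsWithStats(m)
        for i in range(1,k):
            if st[i,4]>12: 
                w=atz(P,*ce[i],z)
                if abs(w[0]-.55)<.12 and abs(w[1]+.12)<.12: print(c,n,st[i],w.round(4))
a,b=cv2.imread("pics/wrist3.png"),cv2.imread("pics/top3.png")[120:280,190:390]
cv2.imwrite("pics/v3.png",np.vstack([a[:240],cv2.resize(b,None,fx=2.2,fy=2.2)[:,:].copy() if 0 else cv2.resize(b,(640,360))[:, :]]))
E
```

```text
time_s: 10.45
position: [0.5718, -0.0901, 0.1312]
tcp_rot: [-180.0, -0.0, -28.2]
ft_force: [-0.7, -0.3, 3.1]
width: 0.131
time_s: 11.55
position: [0.6064, -0.0977, 0.1311]
tcp_rot: [-180.0, -0.0, -28.1]
ft_force: [-1.5, 1.3, 1.4]
width: 0.135
[ 0.60641829 -0.09771439  0.13107301]
top pu [309 247   7   7  36] [ 0.4709 -0.1806  0.088 ]
wrist or [312 245  14  14 130] [ 0.6158 -0.0807  0.161 ]
wrist or [307 279  24  22 398] [ 0.6066 -0.0975  0.161 ]
wrist or [343 316   8  27  93] [ 0.6085 -0.1225  0.161 ]
wrist or [287 323   4  17  47] [ 0.5835 -0.111   0.161 ]
wrist or [345 356   6  24  63] [ 0.5974 -0.1448  0.161 ]
wrist or [286 367   5  10  28] [ 0.5714 -0.1316  0.161 ]
side pu [353 220   6   9  49] [ 0.469  -0.1745  0.088 ]
```

View pics/v3.png

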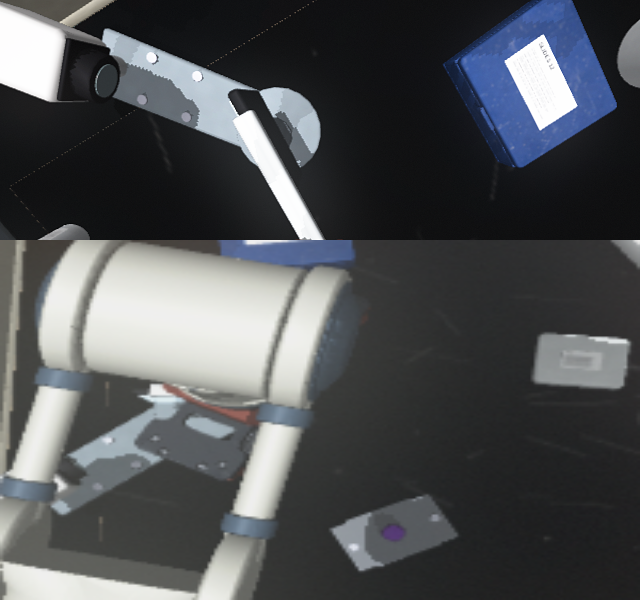

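The wrist view now shows lens, disk and bar together: lens front at (103,80), disk centre near (281,127), and the bar running from (240,115) to (312,235).

Run:
```python
from h import *; from plant import camera_params
P=camera_params("wrist"); d=np.load("pics/wrist3d.npy"); p=cv2.imread("pics/wrist3.png")
Q=cloud(P,d); m=(Q[:,2]>.114)&(Q[:,2]<.127)&(abs(Q[:,0]-.61)<.05)&(abs(Q[:,1]+.04)<.07)
B=Q[m][:,:2]; c=B.mean(0); r=cv2.fitLine(B.astype(np.float32),cv2.DIST_HUBER,0,.001,.001).ravel(); ba=np.degrees(np.arctan2(r[1],r[0]))%180+180
print("bar",len(B),c.round(4),"mirror y",ba.round(1))
# bar edges from colour line at z=.123: centreline
w=(p.min(2)>200).astype(np.uint8)*255; w[:105]=0; w[240:]=0; w[:,:225]=0; w[:,330:]=0
k,l,st,ce=cv2.connectedComponentsWithStats(w); i=1+np.argmax(st[1:,4]); v,u=np.nonzero(l==i)
W=np.array([atz(P,a,b,.123)[:2] for a,b in zip(u,v)]); r=cv2.fitLine(W.astype(np.float32),cv2.DIST_HUBER,0,.001,.001).ravel(); print("white bar",st[i],W.mean(0).round(4),(np.degrees(np.arctan2(r[1],r[0]))%180+180).round(1))
# base disk circle fit on its edges: project rim pixels at z=.006
A=atz(P,281,127,.007)[:2]; L=atz(P,103,80,.0825)[:2]; print("A",A.round(4),"lens",L.round(4),"dist",np.linalg.norm(L-A).round(4))
for A in(A,np.array([.602,-.0326])):
  a=lambda q:np.degrees(np.arctan2(*(np.array(q)-A)[::-1]))%360
  for cap in([.4733,-.1795],):
    n=(a(L)+a(cap))/2; print("lens",a(L).round(1),"cap",a(cap).round(1),"need n",n.round(1),"handle n",(a([.6065,-.0976])-94).round(1),"bar n",(ba-90).round(1))
```

```text
bar 3701 [ 0.6083 -0.05  ] mirror y 269.6
white bar [ 231  105   92  135 2952] [ 0.6076 -0.0482] 269.5
A [ 0.6069 -0.0308] lens [0.5377 0.0448] dist 0.1025
lens 132.5 cap 228.1 need n 180.3 handle n 175.7 bar n 179.6
lens 129.7 cap 228.8 need n 179.3 handle n 180.0 bar n 179.6
```

The mirror normal measures 179.6° from the bar, against 179.3–180.3° needed (tolerance about ±2.9°). The grip is steady, so I'm handing in.

```bash
python3 -m creep '[[[0,0,0,0,0,0],[0,0,0,0,0,0],[0,0,0,0,0,0]]]'; python3 -c "
from plant import *
ticket.sign_off()"
```

```text
time_s: 12.0
position: [0.6064, -0.0977, 0.131]
tcp_rot: [180.0, 0.0, -28.1]
ft_force: [-0.9, 1.8, 2.4]
width: 0.135
the job is handed in; nothing more can be done
```

I pressed the purple-capped tube home, turned the mirror to the cap, and handed the job in at 12.0 s with the fingers still holding the mirror. The sign-off gives no verdict.

- **Tube:** I pressed with the shut fingers until they met a hard stop at z = 0.0906 m, where the push reached about 20 N. A later depth reading put the cap top at about 0.089 m; fully home is 0.090 m.
- **Mirror:** I gripped the orange handle at 10 N and swept it about 64° along its arc. The last wrist picture gave a mirror normal of 179.6°, against 179.3–180.3° needed; the tolerance is about ±2.9°.
- **Hold:** The grip stayed closed on the post and the tool was not moving at the end. I did not measure the contact force between the fingers and the mirror directly.
- **Bystanders:** I kept clear of the bottles and boxes, but did not re-measure their positions at the end.

**One disagreement:** my two estimates of the turning axis differ by about 5 mm. With the estimate from the final wrist picture, the handle position implies a normal of 175.7°, outside the tolerance. With the earlier estimate it gives 180.0°, which agrees with the bar reading, so I trusted those two.

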